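# Change the work rest: regrasp and lay it in its nest

## Task

Fit the wider-headed of the two steel rests into the aluminium nest. The file lying on the nest goes onto the black rubber tool mat. Draw the rest by its head out of the sloping rack, lay it flat on the bench and let go, then take it by its stem (fingers round the head do not fit into the nest), lower it fully home into the T-shaped pocket and let go. Leave the other rest and everything else where it is.

Things in the scene. Friction and masses are not known exactly. Their poses are not given: they have to be found in the camera images.
- rest_wide_center (a point): centre (half-way up) of the wanted T-shaped steel rest, 116 mm long, 16 mm thick throughout. x runs along the stem to the head, y across, z is the normal of its flat upper face. Head: 26 mm (x) by 46 mm (y), its centre 45 mm along +x from this point. Stem: 18 mm wide, from x = -58 to +32 mm
- rest_wide: the same rest, about 0.2 kg; origin on the underside, 8 mm below its centre; same axes. Balances at x = +12 mm. It starts in either of the two rack sleeves, stem down in the sleeve, head out at the upper end with its shoulder against the sleeve's mouth, flat face up and sloping with the sleeve
- rest_narrow_center (a point): centre of the other rest, alike but with a head only 30 mm wide; it stays in its sleeve
- rack: fixed plywood base 150 x 190 x 8 mm with two steel sleeves at y = -50 and +50 mm, rising at 32 degrees from level towards the rack's level +x. Origin: centre of its underside. Each sleeve is 80 mm long, 23 x 21 mm inside, and hides the stem but for 10 mm at the low end: a rest comes free after 90 mm along its own +x. Highest point about 110 mm up
- nest: fixed aluminium plate 146 (x) x 84 (y) x 6 mm; origin at its underside's centre, x towards the head pocket. Walls on it, tops 24 mm above the bench: head pocket from x = +29.5 to +60.5 mm, 51 mm wide, walls 7 to 10 mm thick; two cheeks 23 mm apart beside the stem's end (x = -64 to -34 mm); only the bare plate between x = -34 and +20 mm, where fingers reach the stem's sides
- nest_seat (a point): where the rest's centre lies when fully home in the nest, 14 mm above the bench over the nest's centre; same axes as the rest then has (x towards the head pocket, z up)
- file_center (a point): middle of a half-round file with wooden handle, half-way up (10.5 mm above its underside), 0.06 kg, 210 mm long; y axis along it towards the handle. Handle from y = +20 to +105 mm, 20 mm wide, 21 mm high; blade 12 mm wide, 9 mm high. Balances about 25 mm from here towards the handle. It starts lying across the tops of the head pocket's walls
- file: the same file; origin on the underside below its middle
- mat_top (a point): centre of the top of the fixed black rubber mat, 85 (x) x 220 (y) mm, 3 mm thick, flat on the bench
- oil_bottle_center (a point): bystander: small bottle, 42 mm across, 92 mm high, half-way up; leave it alone
- polish_tin_b_center (a point): bystander: flat round tin, 62 mm across, 22 mm high, half-way up; leave it alone
- stone_center (a point): bystander: rough pink stone, 42 x 64 x 24 mm (x, y, z), half-way up; leave it alone
- carving_center (a point): bystander: pale stone carving, 45 x 73 x 46 mm (x, y, z), half-way up; leave it alone
- bottle_b_center (a point): bystander: small bottle, 38 mm across, 80 mm high, half-way up; leave it alone
- loupe_b_center (a point): bystander: folded black loupe, 46 x 32 x 15 mm, half-way up; leave it alone
- red_arm_light: obstacle: fixed red and black lamp pole clamped to the corner of the higher table at the left (its top 350 mm above the bench). The pole is about 40 mm thick and straight, from (0, 75, 185) mm to (2, -135, 610) mm in this frame, leaning over the cart (z up). The robot starts with its hand to the left of it: draw the hand up and back towards the base before turning right

How it is judged:
By the outcome, as a careful person would: the job done as asked, in the order asked, and still so for the second after the job is handed in, with the robot touching nothing.
It also fails if it takes over 72 s, if anything falls off the work surface, if the arm or the gripper's body presses on something with over 40 N, if the wrist force passes 120 N, or if a joint passes its speed limit or range.

## Robot

A 7-joint arm with a two-finger parallel gripper is mounted at the origin on a cart in front of the work surface, level with it; the furniture and walls round the work are solid. World frame = base frame: x ahead of the robot, y to its left, z up, the work surface at z = 0. Lengths are in m, angles in rad, forces in N, time in s.
With the tool pointing down it reaches from about 0.4 to 0.85 m from the base axis. Payload 10.4 kg.
Tool frame: the origin (TCP) lies on the mounting face of the last link; the fingertips stand 173 mm ahead of it and the grasp point (between the pads) lies 155 mm ahead of it (manip.tip_extent is the distance from the TCP to the fingertips, in m); z points along the fingers, y is the line along which they close (so a half turn about z gives the same grasp; the last joint's range is limited). The gripper opens to 85 mm and grips with 20 to 120 N. Pads are 22 mm wide; open, the fingers measure 114 mm over their backs; the gripper's body (76 mm by 85 mm) begins 54 mm behind the grasp point. The pads swing forward as they close: fully open they stand 13 mm farther back than shut.
Start: joints at [1.253, 0.332, -0.065, 1.46, 0.022, 1.35, -0.088], TCP at [0.182, -0.598, 0.405] pointing down, gripper open.
Joint ranges: [-2.6, 2.6], [-0.5, 2.12], [-1.47, 1.34], [0.16, 2.42], [-1.27, 4.41], [0.06, 2.06], [-2.6, 2.6]. Speed limits (rad/s): [2.22, 2.22, 2.79, 2.79, 3.14, 3.14, 3.14].

## Interface

Orientations are given as a unit quaternion [x, y, z, w].
In Python, from workcell import manip gives the robot as it stands.
- The arm moves only by the tool move_arm, never from a script. Its argument "plan" is one flat list of numbers, 7 for each row, row after row: the turn, a rotation vector about the tool's x, y, z in rad, then the shift along the tool's x, y, z in m, then the finger opening in m, from 0 to 0.0854. In form: [ax, ay, az, dx, dy, dz, gripper, ax, ay, az, dx, dy, dz, gripper, ...]. A call has 1 to 12 rows; each row is the pose to reach, as a shift and turn from the pose commanded when the call began, along the tool's axes at that moment; what a row does not reach only later rows make up. A row lasts 1/8 s, in which the tool goes at most 62.5 mm and 10.7 degrees, less where a joint would pass 70% of its speed; a pose out of reach is approached as far as the arm can. A call with a gripper value outside its range is refused whole. The fingers move at their own pace and stop on an object; "squeeze" is the grip in N (left out, the last holds). Time passes only in rows, so rows that repeat a pose let the fingers close. It gives the time, the measured TCP pose, the force, the opening and the grip force at its end, in the units of the state.
- manip.get_obs(): the state, without advancing time (a new reading comes with each control period).
- manip.camera(name): name is "side" or "top"; returns a dict with "color" (420x560x3 uint8, red, green, blue), "fx", "fy", "cx", "cy" (pixels), "cam_to_world" (4x4, takes a point from camera to world coordinates). Camera axes: x right, y down, z forward; pixel columns grow to the right and rows downward; lengths in m; the calibration is good to about 2 mm. A picture is of the moment at which its call begins. There is no depth.
- manip.hand_in(): hands the job in; it is judged then, once.
Trained networks look in a picture, given as the dict that the camera call returned (one of the last four; its "shot" number tells which), for a name from the list of things; names that differ only in an ending like _2 or _b are one class to them, and where a whole thing is asked for, a point or a joint stands for the part that bears it (a point fixed in the world has none). Each returns a list of dicts, best first, with "conf" (0 to 1); they miss things now and then, are a little off and sometimes report something else, mostly with a low value. They report only what shows in the picture. A call takes as long as a camera call.
- manip.look_for(picture, label): "position" ([x, y, z] in m, in the coordinates of the camera as it stood for that picture, good to about 4 mm: the middle of the surface that is visible of it).
- manip.silhouettes(picture, label): "pixels" (420x560 bool, what is visible of it).
- manip.tip_of(picture, label): "position" ([x, y, z] in m, in the coordinates of the camera as it stood for that picture, good to about 4 mm: a listed point, or the origin of a listed thing).
The state is a dict: "clock": time; "joint_pos": joint angles; "joint_velocities": joint speeds; "tau": joint torques, N m; "position": TCP position; "ee_rot": TCP orientation; "ft_force": force on the tool from outside, world axes, zero at the start; "torque": the same for the moment, N m; "grip_width": opening from 0.0 (shut) to 1.0 (fully open); "grasp_force": force on a finger pad.
Only numpy, scipy, OpenCV 4.12 (cv2) and the standard library are available. Lean on these libraries where they do the work, as an engineer would, in place of code of your own. Each camera call takes 0.05 s, during which the arm holds its last target. There are 200 camera calls.

## Working session

There is one attempt and no reset: what is moved stays moved. The work goes in short steps, Python scripts to look and compute and a tool call to move; the robot and the scene stay as the last step left them, time stands still between calls to the robot, and variables do not carry over. Pictures are saved under pics/ and viewed, at most 10 in all, crops included, and the job is handed in when it is done.

Besides the shell and the picture viewer there is one more tool, called after "Emit:" as name(argument=value, ...) on one line, values as JSON. move_arm: Moves the arm, as the interface text tells. Its arguments: {"type":"object","properties":{"plan":{"type":"array","items":{"type":"number"}},"squeeze":{"type":"number"}},"required":["plan"]}

```bash
ls; mkdir -p pics; cat > h.py <<'E'
import numpy as np, cv2
from scipy.spatial.transform import Rotation as R
from workcell import manip
def save(p,n): cv2.imwrite('pics/'+n,cv2.cvtColor(p["color"],cv2.COLOR_RGB2BGR))
def w(p,x): return (np.asarray(p["cam_to_world"])@np.r_[x,1])[:3]
def find(p,l,k=2,f='tip_of'): 
    for d in getattr(manip,f)(p,l)[:k]: print(l,f,round(d["conf"],2),np.round(w(p,d["position"]),4))
def plane(p,u,v,z):
    T=np.asarray(p["cam_to_world"]); d=T[:3,:3]@[(u-p["cx"])/p["fx"],(v-p["cy"])/p["fy"],1]; return T[:3,3]+d*(z-T[2,3])/d[2]
def proj(p,X):
    c=np.linalg.inv(np.asarray(p["cam_to_world"]))@np.r_[X,1]; return np.array([p["fx"]*c[0]/c[2]+p["cx"],p["fy"]*c[1]/c[2]+p["cy"]])
E
python3 - <<'E'
from h import *
L="rest_wide_center rest_wide rest_narrow_center rack nest nest_seat file_center file mat_top oil_bottle_center polish_tin_b_center stone_center carving_center bottle_b_center loupe_b_center red_arm_light".split()
for n in("top","side"):
    p=manip.camera(n); save(p,n+"0.png"); print(n,np.round(p["cam_to_world"],3).tolist(),p["fx"])
    for l in L: find(p,l,2)
print(manip.get_obs())
E
```

```text
pics
top [[0.015, -0.989, 0.15, 0.386], [-1.0, -0.015, -0.002, 0.006], [0.005, -0.15, -0.989, 1.258], [0.0, 0.0, 0.0, 1.0]] 416.81824361361936
rest_wide_center tip_of 0.54 [ 0.4684 -0.2272  0.0673]
rest_wide tip_of 0.66 [ 0.4669 -0.2237  0.0548]
rest_narrow_center tip_of 0.75 [ 0.5654 -0.0435  0.0472]
rest_narrow_center tip_of 0.47 [ 0.552  -0.2714  0.0714]
rack tip_of 0.73 [ 0.5105 -0.246  -0.003 ]
nest tip_of 0.83 [0.5372 0.2182 0.0026]
nest_seat tip_of 0.55 [0.5369 0.2193 0.0114]
nest_seat tip_of 0.17 [0.5738 0.1755 0.0325]
file_center tip_of 0.57 [0.5746 0.1734 0.0291]
file_center tip_of 0.19 [ 0.4657 -0.2244  0.0517]
file tip_of 0.53 [0.5707 0.1752 0.0216]
mat_top tip_of 0.93 [0.6822 0.0357 0.0062]
mat_top tip_of 0.55 [ 0.4672 -0.2222  0.0649]
oil_bottle_center tip_of 0.76 [ 0.5671 -0.0418  0.0453]
polish_tin_b_center tip_of 0.73 [ 0.42   -0.0927  0.0157]
stone_center tip_of 0.53 [0.4494 0.0679 0.013 ]
carving_center tip_of 0.63 [0.7232 0.2828 0.0233]
bottle_b_center tip_of 0.47 [0.4433 0.316  0.0383]
side [[-0.035, -0.879, 0.475, 0.151], [-0.999, 0.03, -0.018, 0.022], [0.002, -
[... 1033 characters left out ...]
,  0.3321926 , -0.06472202,  1.46010334,  0.02160349,
        1.34990665, -0.0885068 ]), 'joint_velocities': array([ 4.38119564e-04, -6.86043585e-04, -2.21905831e-05, -2.72825549e-04,
        2.42105262e-03, -8.21188051e-04,  1.61654021e-03]), 'tau': array([ 1.81666469e-04, -6.25221348e+01,  4.90074442e-02, -3.91821885e+01,
        1.64794922e-02,  1.81717358e-03,  1.90984611e-05]), 'position': array([ 0.18161446, -0.59803362,  0.40474061]), 'ee_rot': array([9.89155433e-01, 1.46872490e-01, 1.72187214e-05, 3.98951840e-05]), 'ft_force': array([ 0.14976891, -0.04284799,  0.06693656]), 'torque': array([-0.03145273,  0.08437685,  0.0991764 ]), 'grasp_force': 0.0, 'grip_width': 0.9982640579145721}
```

View pics/top0.png

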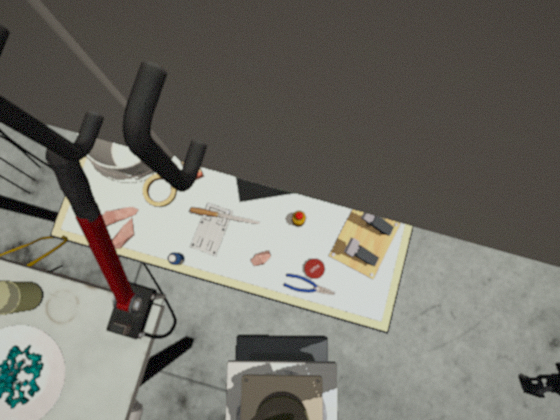

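View pics/side0.png

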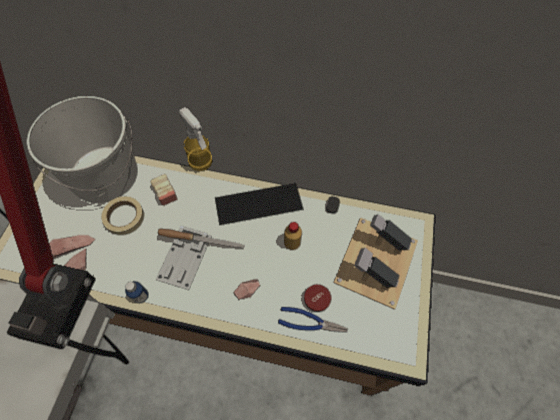

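```bash
python3 - <<'E'
from h import *
p=manip.camera("side"); t=manip.camera("top")
c=p["color"]; a=cv2.resize(c[215:310,330:430],None,fx=4,fy=4,interpolation=cv2.INTER_CUBIC); b=cv2.resize(c[215:310,150:250],None,fx=4,fy=4,interpolation=cv2.INTER_CUBIC)
cv2.imwrite('pics/crop0.png',cv2.cvtColor(np.hstack([a,b]),cv2.COLOR_RGB2BGR))
for q in(p,t):
  for l,z in(("rack",.008),("nest",.012),("file",.033),("mat_top",.003),("rest_wide",.07),("rest_narrow_center",.07),("red_arm_light",.6)):
    for s in manip.silhouettes(q,l)[:2]:
      v,u=np.nonzero(s["pixels"]); P=np.array([plane(q,x,y,z)[:2] for x,y in zip(u,v)])
      r=cv2.minAreaRect(P.astype(np.float32)*1000); m=P.mean(0); e,V=np.linalg.eigh(np.cov(P.T))
      print(l,round(s["conf"],2),len(u),"rect",np.round(r[0],1),np.round(r[1],1),round(r[2],1),"pca",round(np.degrees(np.arctan2(V[1,1],V[0,1])),1),"px",u.min(),u.max(),v.min(),v.max())
def ray(q,u,v):
    T=np.asarray(q["cam_to_world"]); d=T[:3,:3]@[(u-q["cx"])/q["fx"],(v-q["cy"])/q["fy"],1]; return T[:3,3],d/np.linalg.norm(d)
o1,d1=ray(p,40,278);o2,d2=ray(t,124,300)
k=np.linalg.lstsq(np.c_[d1,-d2],o2-o1,rcond=None)[0]; print("pole base",o1+k[0]*d1,o2+k[1]*d2)
find(p,"red_arm_light");find(t,"red_arm_light")
E
```

```text
rack 0.8 4334 rect [ 517.  -246.4] [149.4 213.5] 63.5 pca 150.7 px 335 416 219 308
nest 0.73 1859 rect [532.6 217.1] [ 88.1 151.3] 72.7 pca 161.0 px 156 210 226 289
file 0.94 490 rect [566.6 178.4] [212.6  21.4] 75.8 pca 77.4 px 158 244 229 247
mat_top 0.96 2488 rect [677.6  38.4] [ 89.7 223.7] 9.8 pca 100.5 px 215 302 183 226
rest_wide 0.82 315 rect [ 486.3 -197.1] [36.  55.8] 60.9 pca 158.6 px 354 372 248 271
rest_narrow_center 0.69 170 rect [ 577.5 -242.3] [35.9 33.6] 35.9 pca 168.7 px 371 385 216 230
red_arm_light 0.62 269 rect [277.3 -60. ] [12.4 19.5] 58.6 pca 155.7 px 355 371 249 270
red_arm_light 0.38 2331 rect [335.2  28. ] [30.2 76.2] 9.8 pca 99.4 px 215 302 183 224
nest 0.78 1205 rect [538.7 216.8] [ 86.4 147.3] 72.6 pca 162.0 px 191 230 203 254
file 0.82 332 rect [570.8 176.4] [210.7  20.4] 77.8 pca 79.6 px 190 259 207 223
mat_top 0.69 699 rect [644.2  72.4] [168.4  69. ] 76.6 pca 85.2 px 236 289 178 201
rest_wide 0.58 175 rect [ 484.6 -197.4] [32.9 49.1] 63.2 pca 156.5 px 345 358 237 254
rest_narrow_center 0.5 93 rect [ 567.7 -240.3] [35.4 24.2] 72.1 pca 72.4 px 361 373 213 222
red_arm_light 0.28 2578 rect [ 451.6 -124.9] [80.2 98.3] 63.2 pca 133.9 px 329 398 211 278
pole base [0.34168868 0.31880121 0.41007482] [0.34230811 0.31756898 0.40958969]
red_arm_light tip_of 0.59 [0.4422 0.3103 0.0409]
red_arm_light tip_of 0.36 [ 0.5338  0.2219 -0.0028]
```

View pics/crop0.png

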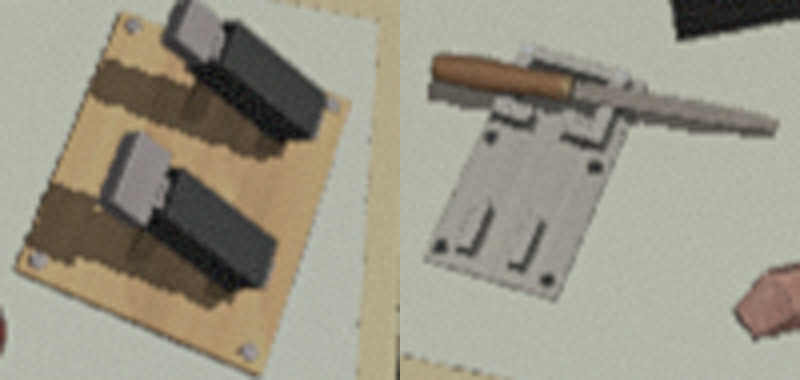

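```bash
cat >> h.py <<'E'
def goalR(yaw,axis=None):
    a=np.radians(yaw); c,s=np.cos(a),np.sin(a); return np.array([[c,s,0],[s,-c,0],[0,0,-1.]])
def step(pos,Rg):
    """shift/turn in the present tool axes to reach TCP pos, orientation Rg"""
    o=manip.get_obs(); R0=R.from_quat(o["ee_rot"]).as_matrix()
    print("t",round(o["clock"],2),"p",np.round(o["position"],4),"turn",np.round(R.from_matrix(R0.T@Rg).as_rotvec(),3),"shift",np.round(R0.T@(np.asarray(pos)-o["position"]),4),"grip",round(float(o["grip_width"]),3),"F",np.round(o["ft_force"],1))
E
python3 - <<'E'
from h import *
step([.577,.206,.30],goalR(78.5))
E
```

```text
t 2.6 p [ 0.1816 -0.5981  0.4048] turn [ 0.     0.    -1.075] shift [ 0.612  -0.6545  0.1047] grip 1.001 F [0.5 0.2 0.5]
```

Emit:
move_arm(plan=[0,0,-0.3,0.12,-0.13,0.02,0.05,0,0,-1.075,0.612,-0.654,0.105,0.05,0,0,-1.075,0.612,-0.654,0.105,0.05,0,0,-1.075,0.612,-0.654,0.105,0.05,0,0,-1.075,0.612,-0.654,0.105,0.05,0,0,-1.075,0.612,-0.654,0.105,0.05,0,0,-1.075,0.612,-0.654,0.105,0.05,0,0,-1.075,0.612,-0.654,0.105,0.05,0,0,-1.075,0.612,-0.654,0.105,0.05,0,0,-1.075,0.612,-0.654,0.105,0.05,0,0,-1.075,0.612,-0.654,0.105,0.05,0,0,-1.075,0.612,-0.654,0.105,0.05])

```text
clock: 4.1
position: [0.5113, 0.0719, 0.3176]
ee_rot: [0.775, 0.632, 0.0, 0.001]
ft_force: [1.0, -1.3, -0.1]
grip_width: 0.585
grasp_force: 0.0
```

```bash
python3 - <<'E'
from h import *
step([.577,.206,.30],goalR(78.5)); print(manip.get_obs()["joint_pos"].round(2))
for n in("side","top"):
    p=manip.camera(n)
    for l in("file_center","nest_seat","rest_wide_center"): find(p,l,1)
    for s in manip.silhouettes(p,"file")[:1]:
        v,u=np.nonzero(s["pixels"]); P=np.array([plane(p,x,y,.033)[:2] for x,y in zip(u,v)],np.float32)
        print(s["conf"],cv2.minAreaRect(P*1000))
E
```

```text
t 4.1 p [0.5113 0.0719 0.3176] turn [ 0.001  0.    -0.001] shift [0.1446 0.0374 0.0176] grip 0.585 F [ 1.  -1.3 -0.1]
[ 0.5   0.26 -0.81  1.82  0.2   1.15 -0.59]
file_center tip_of 0.82 [0.5728 0.1742 0.0285]
nest_seat tip_of 0.71 [0.5343 0.2217 0.0149]
0.69 ((572.8955688476562, 200.53118896484375), (166.53990173339844, 20.356678009033203), 75.91741180419922)
file_center tip_of 0.58 [0.5732 0.1735 0.0309]
nest_seat tip_of 0.7 [0.537  0.2168 0.0129]
rest_wide_center tip_of 0.57 [ 0.4678 -0.2267  0.0648]
0.6 ((584.3005981445312, 238.100341796875), (82.73942565917969, 17.868515014648438), 78.24183654785156)
```

Emit:
move_arm(plan=[0,0,0.017,0.141,0.04,0.018,0.05,0,0,0.017,0.141,0.04,0.018,0.05,0,0,0.017,0.141,0.04,0.018,0.05,0,0,0.017,0.141,0.04,0.018,0.05,0,0,0.017,0.141,0.04,0.06,0.05,0,0,0.017,0.141,0.04,0.1,0.05,0,0,0.017,0.141,0.04,0.115,0.05,0,0,0.017,0.141,0.04,0.115,0.01,0,0,0.017,0.141,0.04,0.115,0.01,0,0,0.017,0.141,0.04,0.115,0.01,0,0,0.017,0.141,0.04,0.115,0.01,0,0,0.017,0.141,0.04,0.115,0.01], squeeze=40)

```text
clock: 6.1
position: [0.5785, 0.2006, 0.204]
ee_rot: [0.78, 0.626, 0.001, 0.001]
ft_force: [-1.2, -1.8, 6.8]
grip_width: 0.166
grasp_force: 39.4
```

```bash
python3 - <<'E'
from h import *
o=manip.get_obs(); print(o["grip_width"],o["grasp_force"])
step([.579,.202,.203],goalR(77.5))
p=manip.camera("side"); find(p,"mat_top",1); find(p,"file_center",1)
T=manip.camera("top"); find(T,"file_center",1)
E
```

```text
0.16629884797670647 39.44042270621139
t 6.1 p [0.5785 0.2006 0.204 ] turn [ 0.002 -0.001 -0.   ] shift [0.0015 0.0002 0.001 ] grip 0.166 F [-1.2 -1.8  6.8]
file_center tip_of 0.87 [0.5763 0.1748 0.0315]
```

Emit:
move_arm(plan=[0,0,0,0,0,-0.03,0.01,0,0,0,0,0,-0.08,0.01,0,0,0,0,0,-0.08,0.01])

```text
clock: 6.72
position: [0.5788, 0.2015, 0.287]
ee_rot: [0.78, 0.626, 0.003, 0.001]
ft_force: [-0.8, -0.4, -1.7]
grip_width: 0.161
grasp_force: 38.6
```

```bash
python3 - <<'E'
from h import *
o=manip.get_obs(); print(o["grip_width"],o["grasp_force"])
step([.579,.202,.283],goalR(77.5))
p=manip.camera("side"); find(p,"mat_top",1); find(p,"file_center",1); find(p,"file",1)
t=manip.camera("top"); find(t,"file_center",1)
find(p,"nest_seat"); find(p,"nest")
c=p["color"][150:300,130:330]; cv2.imwrite('pics/lift.png',cv2.resize(cv2.cvtColor(c,cv2.COLOR_RGB2BGR),None,fx=4,fy=4))
E
```

```text
0.16058306432430758 38.63414953440952
t 6.72 p [0.5788 0.2015 0.287 ] turn [ 0.006 -0.004  0.   ] shift [0.0005 0.     0.004 ] grip 0.161 F [-0.8 -0.4 -1.7]
file_center tip_of 0.51 [0.5787 0.176  0.1135]
file tip_of 0.68 [0.5791 0.1766 0.1054]
nest_seat tip_of 0.67 [0.539  0.2209 0.0151]
nest tip_of 0.61 [5.326e-01 2.205e-01 3.000e-04]
```

View pics/lift.png

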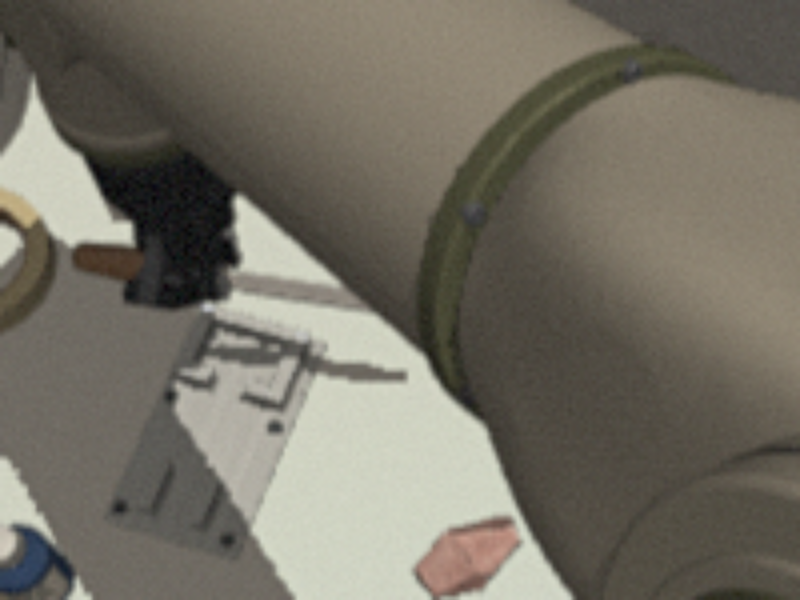

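```bash
python3 - <<'E'
from h import *
step([.6745,.063,.287],goalR(100)); step([.6745,.063,.184],goalR(100))
E
```

```text
t 7.12 p [0.5777 0.2004 0.2816] turn [-0.001  0.    -0.392] shift [-0.1132  0.1242 -0.0055] grip 0.163 F [-0.6 -0.7 -1. ]
t 7.12 p [0.5777 0.2004 0.2816] turn [-0.001  0.    -0.392] shift [-0.1131  0.1243  0.0975] grip 0.163 F [-0.6 -0.7 -1. ]
```

Emit:
move_arm(plan=[0,0,-0.18,-0.04,0.045,-0.005,0.01,0,0,-0.392,-0.08,0.09,-0.005,0.01,0,0,-0.392,-0.113,0.124,-0.005,0.01,0,0,-0.392,-0.113,0.124,-0.005,0.01,0,0,-0.392,-0.113,0.124,0.04,0.01,0,0,-0.392,-0.113,0.124,0.08,0.01,0,0,-0.392,-0.113,0.124,0.08,0.01,0,0,-0.392,-0.113,0.124,0.08,0.01])

```text
clock: 8.12
position: [0.6748, 0.0642, 0.2041]
ee_rot: [0.643, 0.766, 0.001, 0.0]
ft_force: [0.0, 0.0, 0.3]
grip_width: 0.158
grasp_force: 38.7
```

```bash
python3 - <<'E'
from h import *
step([.6745,.063,.184],goalR(100))
p=manip.camera("side");t=manip.camera("top")
for q in(p,t): 
    find(q,"file_center",1); find(q,"mat_top",1)
    for l,z in(("file",.03),("mat_top",.003)):
      for s in manip.silhouettes(q,l)[:1]:
        v,u=np.nonzero(s["pixels"]); P=np.array([plane(q,x,y,z)[:2] for x,y in zip(u,v)],np.float32)
        print(l,round(s["conf"],2),cv2.minAreaRect(P*1000), P.min(0),P.max(0))
c=p["color"][130:280,190:390]; cv2.imwrite('pics/place.png',cv2.resize(cv2.cvtColor(c,cv2.COLOR_RGB2BGR),None,fx=4,fy=4))
E
```

```text
t 8.12 p [0.6748 0.0642 0.2041] turn [ 0.002 -0.     0.   ] shift [-0.0011 -0.0005  0.0201] grip 0.158 F [0.  0.  0.3]
file_center tip_of 0.88 [0.6823 0.0374 0.029 ]
mat_top tip_of 0.71 [6.766e-01 3.390e-02 6.000e-04]
file 0.86 ((675.0419921875, 43.30841064453125), (21.036710739135742, 198.90899658203125), 8.52320384979248) [ 0.65267444 -0.05403908] [0.69720113 0.14172657]
mat_top 0.83 ((678.3494262695312, 37.52674865722656), (88.80705261230469, 221.09007263183594), 10.623970985412598) [ 0.6208442  -0.07665329] [0.7326066  0.15090626]
mat_top tip_of 0.27 [ 0.4691 -0.2242  0.053 ]
file 0.49 ((450.7278747558594, 64.51338195800781), (34.144500732421875, 58.89611053466797), 27.4859619140625) [0.42860487 0.03825122] [0.47295004 0.09366524]
mat_top 0.57 ((663.4894409179688, 112.55416870117188), (74.97525787353516, 62.989505767822266), 10.533265113830566) [0.62351996 0.07607389] [0.69562143 0.14831962]
```

View pics/place.png

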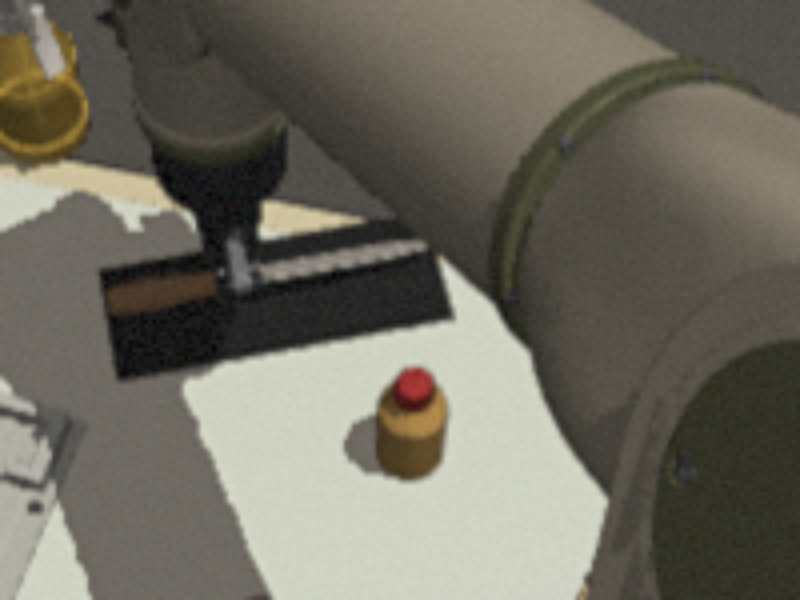

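Emit:
move_arm(plan=[0,0,0,0.001,0,0.012,0.01,0,0,0,0.001,0,0.021,0.01,0,0,0,0.001,0,0.021,0.01,0,0,0,0.001,0,0.021,0.05,0,0,0,0.001,0,0.021,0.05,0,0,0,0.001,0,0.021,0.05,0,0,0,0.001,0,-0.03,0.05,0,0,0,0.001,0,-0.09,0.085,0,0,0,0.001,0,-0.11,0.085])

```text
clock: 9.75
position: [0.6749, 0.0649, 0.3164]
ee_rot: [0.643, 0.766, 0.002, 0.002]
ft_force: [-0.1, -1.1, -0.5]
grip_width: 0.979
grasp_force: 0.0
```

```bash
python3 - <<'E'
from h import *
step([.6745,.063,.184],goalR(100))
p=manip.camera("side");t=manip.camera("top")
for q in(p,t): 
    find(q,"file_center",1)
    for l,z in(("file",.013),("mat_top",.003)):
      for s in manip.silhouettes(q,l)[:1]:
        v,u=np.nonzero(s["pixels"]); P=np.array([plane(q,x,y,z)[:2] for x,y in zip(u,v)],np.float32)
        print(l,round(s["conf"],2),cv2.minAreaRect(P*1000))
    for l in("rest_wide_center","rest_wide","rest_narrow_center","rack","polish_tin_b_center"): find(q,l,1)
# rack frame fit from silhouette base edges
E
```

```text
t 9.75 p [0.6749 0.0649 0.3164] turn [ 0.005  0.    -0.   ] shift [-0.0018 -0.0014  0.1324] grip 0.979 F [-0.1 -1.1 -0.5]
file_center tip_of 0.81 [0.6784 0.0374 0.0115]
file 0.72 ((674.4527587890625, 39.86168670654297), (21.22403907775879, 206.99168395996094), 12.571036338806152)
mat_top 0.91 ((678.0856323242188, 38.093299865722656), (84.7871322631836, 219.5400390625), 10.01605224609375)
rest_wide tip_of 0.54 [0.5361 0.2218 0.0152]
polish_tin_b_center tip_of 0.9 [ 0.4256 -0.0908  0.0138]
file 0.58 ((662.2115478515625, 115.80760955810547), (18.712474822998047, 42.69842529296875), 0.8968378901481628)
mat_top 0.75 ((662.520751953125, 116.63929748535156), (74.67031860351562, 54.862510681152344), 11.010746002197266)
rest_wide_center tip_of 0.61 [ 0.4688 -0.2242  0.0656]
rest_wide tip_of 0.62 [ 0.4638 -0.2241  0.0553]
rest_narrow_center tip_of 0.6 [ 0.552  -0.2686  0.0701]
rack tip_of 0.61 [ 0.512  -0.2461  0.0008]
```

```bash
cat >> h.py <<'E'
def restR(yaw,tilt):
    """tool orientation: tool x = rest x (head up by tilt deg), tool z into the flat face"""
    y,t=np.radians(yaw),np.radians(tilt); a=np.array([np.cos(y)*np.cos(t),np.sin(y)*np.cos(t),np.sin(t)]); n=np.array([-np.cos(y)*np.sin(t),-np.sin(y)*np.sin(t),np.cos(t)])
    return np.c_[a,np.cross(-n,a),-n]
E
python3 - <<'E'
from h import *
print(manip.tip_extent)
p=manip.camera("side")
C=[plane(p,330+u/4,215+v/4,.008)[:2] for u,v in((120,12),(350,100),(260,375),(15,270))]
for i in range(4):
    d=C[i-1]-C[i]; print(np.round(C[i],3),round(np.linalg.norm(d),3),round(np.degrees(np.arctan2(d[1],d[0])),1))
print(np.mean(C,0))
Rg=restR(63,32); c=np.array([.467,-.2255,.067]); h=c+.045*Rg[:,0]; print(h)
step(h-Rg[:,2]*.26,Rg)
E
```

```text
0.1734
[ 0.624 -0.218] 0.187 153.2
[ 0.559 -0.351] 0.148 63.7
[ 0.391 -0.265] 0.188 -27.0
[ 0.457 -0.133] 0.148 -116.7
[ 0.50783861 -0.24191723]
[ 0.48432526 -0.19149726  0.09084637]
t 10.7 p [0.6743 0.0643 0.3125] turn [-0.18   0.539  0.628] shift [-0.3291 -0.3143  0.0012] grip 0.995 F [-0.8 -0.6  0.3]
```

Emit:
move_arm(plan=[-0.18,0.539,0.628,-0.329,-0.314,0.001,0.07,-0.18,0.539,0.628,-0.329,-0.314,0.001,0.07,-0.18,0.539,0.628,-0.329,-0.314,0.001,0.07,-0.18,0.539,0.628,-0.329,-0.314,0.001,0.07,-0.18,0.539,0.628,-0.329,-0.314,0.001,0.07,-0.18,0.539,0.628,-0.329,-0.314,0.001,0.07,-0.18,0.539,0.628,-0.329,-0.314,0.001,0.07,-0.18,0.539,0.628,-0.329,-0.314,0.001,0.07,-0.18,0.539,0.628,-0.329,-0.314,0.001,0.07,-0.18,0.539,0.628,-0.329,-0.314,0.001,0.07])

```text
clock: 11.95
position: [0.4232, -0.3121, 0.3117]
ee_rot: [0.819, 0.504, 0.235, -0.144]
ft_force: [0.9, -0.2, -0.1]
grip_width: 0.819
grasp_force: 0.0
```

```bash
python3 - <<'E'
from h import *
Rg=restR(63.3,32)
p=manip.camera("side");t=manip.camera("top")
for q in(p,t):
    for l in("rest_wide_center","rest_wide","rack","nest","nest_seat"): find(q,l,1)
    for s in manip.silhouettes(q,"rest_wide")[:1]:
        v,u=np.nonzero(s["pixels"]); print(s["conf"],len(u),u.mean(),v.mean(),plane(q,u.mean(),v.mean(),.095))
c=np.array([.466,-.2250,.067]); h=c+.045*Rg[:,0]; print(h, proj(p,h+.008*Rg[:,0]*0-.008*Rg[:,2]))
step(h-Rg[:,2]*.26,Rg); step(h-Rg[:,2]*.165,Rg); print(manip.get_obs()["joint_pos"].round(2))
c=p["color"][180:330,300:500]; cv2.imwrite('pics/pre.png',cv2.resize(cv2.cvtColor(c,cv2.COLOR_RGB2BGR),None,fx=4,fy=4))
E
```

```text
rest_wide_center tip_of 0.89 [ 0.4657 -0.2263  0.0668]
rest_wide tip_of 0.55 [ 0.4623 -0.2181  0.0596]
rack tip_of 0.73 [ 0.51   -0.2396 -0.0036]
nest tip_of 0.82 [ 0.5339  0.2184 -0.0041]
nest_seat tip_of 0.75 [0.5394 0.221  0.0177]
0.73 346 363.4306358381503 260.98265895953756 [ 0.47427744 -0.18803054  0.095     ]
rest_wide_center tip_of 0.54 [ 0.4711 -0.226   0.0651]
rest_wide tip_of 0.54 [ 0.4675 -0.2235  0.052 ]
rack tip_of 0.57 [ 0.5055 -0.2462  0.    ]
nest_seat tip_of 0.7 [0.5359 0.219  0.0145]
0.75 189 351.75132275132273 246.6984126984127 [ 0.48110736 -0.19131274  0.095     ]
[ 0.48314699 -0.19090701  0.09084637] [366.27787379 257.43046792]
t 12.65 p [ 0.422  -0.3141  0.3114] turn [ 0.003 -0.    -0.004] shift [-0.0003 -0.0007 -0.    ] grip 0.817 F [-0.  -0.8  0.1]
t 12.65 p [ 0.422  -0.3141  0.3114] turn [ 0.003 -0.    -0.004] shift [-0.0003 -0.001   0.095 ] grip 0.817 F [-0.  -0.8  0.1]
[ 1.49  0.42 -0.93  1.77 -0.24  1.2   0.22]
```

View pics/pre.png

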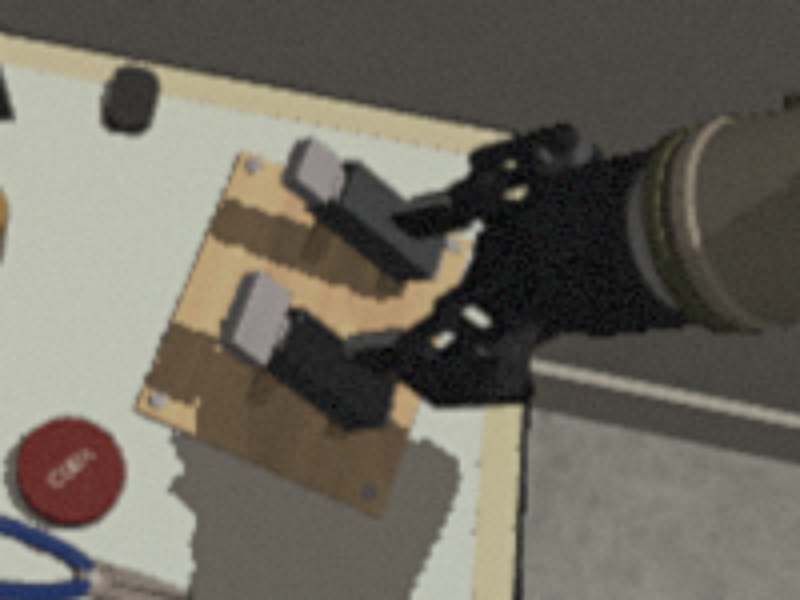

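Emit:
move_arm(plan=[0,0,0,0,-0.001,0.05,0.07,0,0,0,0,-0.001,0.085,0.07,0,0,0,0,-0.001,0.095,0.07,0,0,0,0,-0.001,0.095,0.07,0,0,0,0,-0.001,0.095,0.04,0,0,0,0,-0.001,0.095,0.03,0,0,0,0,-0.001,0.095,0.03,0,0,0,0,-0.001,0.095,0.03], squeeze=60)

```text
clock: 13.65
position: [0.4436, -0.2694, 0.2321]
ee_rot: [0.82, 0.502, 0.235, -0.144]
ft_force: [-9.0, 0.3, 11.7]
grip_width: 0.523
grasp_force: 59.3
```

```bash
python3 - <<'E'
from h import *
Rg=restR(63.3,32)
o=manip.get_obs(); print(o["grip_width"],o["grasp_force"]); step(o["position"],Rg)
p=manip.camera("side")
c=p["color"][205:305,330:430]; cv2.imwrite('pics/grip.png',cv2.resize(cv2.cvtColor(c,cv2.COLOR_RGB2BGR),None,fx=5,fy=5))
E
```

```text
0.5231933362518782 59.31014120578766
t 13.65 p [ 0.4436 -0.2694  0.2321] turn [ 0.002  0.    -0.005] shift [0. 0. 0.] grip 0.523 F [-9.   0.3 11.7]
```

View pics/grip.png

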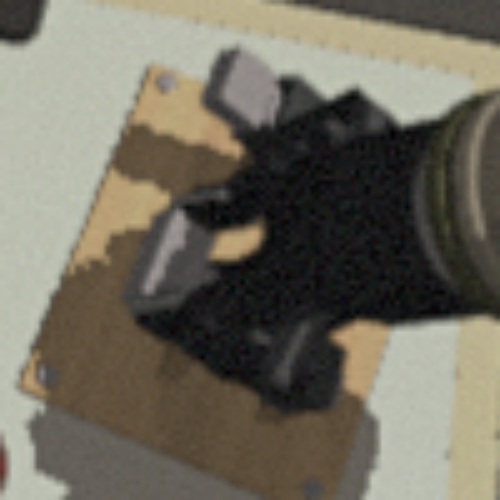

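Emit:
move_arm(plan=[0,0,0,0.015,0,0,0.03,0,0,0,0.035,0,0,0.03,0,0,0,0.055,0,0,0.03,0,0,0,0.075,0,0,0.03,0,0,0,0.095,0,0,0.03,0,0,0,0.115,0,0,0.03,0,0,0,0.115,0,0,0.03])

```text
clock: 14.58
position: [0.4891, -0.18, 0.2928]
ee_rot: [0.819, 0.504, 0.235, -0.144]
ft_force: [0.3, -0.3, -2.1]
grip_width: 0.515
grasp_force: 61.3
```

```bash
python3 - <<'E'
from h import *
o=manip.get_obs(); print(o["grip_width"],o["grasp_force"],o["joint_pos"].round(2)); step(o["position"],restR(63.3,32))
for n in("side","top"):
    q=manip.camera(n)
    for l in("rest_wide_center","rest_wide","rest_narrow_center"): find(q,l,1)
    for s in manip.silhouettes(q,"rest_wide")[:1]:
        v,u=np.nonzero(s["pixels"]); print(s["conf"],len(u),u.min(),u.max(),v.min(),v.max())
h=o["position"]+.165*R.from_quat(o["ee_rot"]).as_matrix()[:,2]; print("head",h,"centre",h-.045*restR(63.3,32)[:,0])
E
```

```text
0.5150562046667868 61.280057430267334 [ 1.29  0.4  -0.99  1.86 -0.27  1.    0.02]
t 14.57 p [ 0.4891 -0.18    0.2928] turn [ 0.002 -0.    -0.001] shift [0. 0. 0.] grip 0.515 F [ 0.3 -0.3 -2.1]
rest_wide_center tip_of 0.75 [ 0.5147 -0.1354  0.1302]
rest_wide tip_of 0.67 [ 0.5111 -0.1312  0.12  ]
rest_narrow_center tip_of 0.56 [0.6802 0.0383 0.0128]
0.85 329 314 361 217 257
rest_wide tip_of 0.73 [ 0.5107 -0.1377  0.1128]
rest_narrow_center tip_of 0.5 [ 0.5549 -0.2669  0.0694]
0.7 163 316 332 219 233
head [ 0.52868511 -0.1019695   0.15288906] centre [ 0.51153812 -0.13606249  0.12904269]
```

```bash
python3 - <<'E'
from h import *
Rg=restR(-18.5,0)
step([.4891,-.18,.36],restR(63.3,32)); step([.5907,.0557,.34],Rg); step([.5907,.0557,.195],Rg)
E
```

```text
t 15.07 p [ 0.4881 -0.1821  0.2917] turn [ 0.003 -0.    -0.005] shift [ 0.0382 -0.0001 -0.0567] grip 0.518 F [ 0.   0.6 -1.8]
t 15.07 p [ 0.4881 -0.1821  0.2917] turn [-0.397 -0.46   1.382] shift [ 0.2448 -0.0167  0.096 ] grip 0.518 F [ 0.   0.6 -1.8]
t 15.07 p [ 0.4881 -0.1821  0.2917] turn [-0.397 -0.46   1.382] shift [ 0.1679 -0.0166  0.219 ] grip 0.518 F [ 0.   0.6 -1.8]
```

Emit:
move_arm(plan=[0,0,0,0.038,0,-0.057,0.03,0,0,0,0.038,0,-0.057,0.03,-0.397,-0.46,1.382,0.245,-0.017,0.096,0.03,-0.397,-0.46,1.382,0.245,-0.017,0.096,0.03,-0.397,-0.46,1.382,0.245,-0.017,0.096,0.03,-0.397,-0.46,1.382,0.245,-0.017,0.096,0.03,-0.397,-0.46,1.382,0.245,-0.017,0.096,0.03,-0.397,-0.46,1.382,0.245,-0.017,0.096,0.03,-0.397,-0.46,1.382,0.245,-0.017,0.096,0.03,-0.397,-0.46,1.382,0.245,-0.017,0.096,0.03,-0.397,-0.46,1.382,0.245,-0.017,0.096,0.03,-0.397,-0.46,1.382,0.245,-0.017,0.096,0.03])

```text
clock: 16.58
position: [0.5905, 0.0568, 0.3394]
ee_rot: [0.987, -0.16, -0.0, 0.0]
ft_force: [0.2, 0.5, -1.2]
grip_width: 0.517
grasp_force: 62.6
```

```bash
python3 - <<'E'
from h import *
Rg=restR(-18.5,0); print(manip.get_obs()["joint_pos"].round(2))
step([.5907,.0557,.34],Rg); step([.5907,.0557,.195],Rg); step([.5907,.0557,.173],Rg)
q=manip.camera("side"); find(q,"rest_wide_center",1); find(q,"oil_bottle_center",1); find(q,"stone_center",1)
E
```

```text
[ 0.34  0.38 -0.63  1.61  0.23  1.24 -2.23]
t 16.57 p [0.5905 0.0568 0.3394] turn [0.001 0.001 0.001] shift [ 0.0005  0.001  -0.0006] grip 0.517 F [ 0.2  0.5 -1.2]
t 16.57 p [0.5905 0.0568 0.3394] turn [0.001 0.001 0.001] shift [0.0006 0.0009 0.1444] grip 0.517 F [ 0.2  0.5 -1.2]
t 16.57 p [0.5905 0.0568 0.3394] turn [0.001 0.001 0.001] shift [0.0006 0.0009 0.1664] grip 0.517 F [ 0.2  0.5 -1.2]
rest_wide_center tip_of 0.93 [0.5471 0.0731 0.1727]
oil_bottle_center tip_of 0.45 [ 0.5662 -0.0413  0.0449]
stone_center tip_of 0.93 [0.4506 0.0739 0.0114]
```

Emit:
move_arm(plan=[0,0,0,0.008,0,0.05,0.03,0,0,0,0.008,0,0.1,0.03,0,0,0,0.008,0,0.14,0.03,0,0,0,0.008,0,0.155,0.03,0,0,0,0.008,0,0.161,0.03,0,0,0,0.008,0,0.161,0.03,0,0,0,0.008,0,0.161,0.03])

```text
clock: 17.65
position: [0.5987, 0.0539, 0.1808]
ee_rot: [0.987, -0.16, 0.001, -0.0]
ft_force: [0.2, 0.2, -2.0]
grip_width: 0.514
grasp_force: 62.5
```

```bash
python3 - <<'E'
from h import *
Rg=restR(-18.5,0); step([.599,.053,.173],Rg)
q=manip.camera("side"); find(q,"rest_wide_center",1); find(q,"rest_wide",1)
c=q["color"][200:300,190:340]; cv2.imwrite('pics/lay.png',cv2.resize(cv2.cvtColor(c,cv2.COLOR_RGB2BGR),None,fx=5,fy=5))
E
```

```text
t 17.65 p [0.5987 0.0539 0.1808] turn [-0.001 -0.003  0.001] shift [0.0005 0.0007 0.0078] grip 0.514 F [ 0.2  0.2 -2. ]
rest_wide_center tip_of 0.95 [0.5584 0.0689 0.0181]
rest_wide tip_of 0.56 [0.5537 0.0662 0.0036]
```

View pics/lay.png

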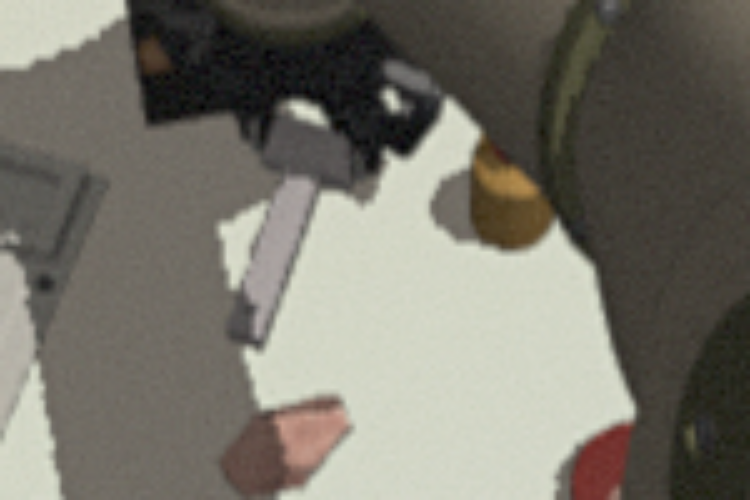

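Emit:
move_arm(plan=[0,0,0,0,0,0.003,0.03,0,0,0,0,0,0.006,0.03,0,0,0,0,0,0.006,0.03])

```text
clock: 18.18
position: [0.5985, 0.054, 0.1764]
ee_rot: [0.987, -0.16, 0.001, 0.001]
ft_force: [-15.2, -4.3, 33.2]
grip_width: 0.523
grasp_force: 66.6
```

Emit:
move_arm(plan=[0,0,0,0,0,-0.002,0.03,0,0,0,0,0,-0.002,0.065,0,0,0,0,0,-0.002,0.065,0,0,0,0,0,-0.002,0.065,0,0,0,0,0,-0.03,0.065,0,0,0,0,0,-0.09,0.065,0,0,0,0,0,-0.13,0.065,0,0,0,0,0,-0.13,0.045])

```text
clock: 19.18
position: [0.599, 0.0542, 0.3067]
ee_rot: [0.987, -0.16, 0.003, -0.0]
ft_force: [1.0, 0.1, -0.9]
grip_width: 0.57
grasp_force: 0.0
```

```bash
python3 - <<'E'
from h import *
for n in("side","top"):
    q=manip.camera(n)
    for l in("rest_wide_center","rest_wide","nest_seat","nest"): find(q,l,1)
    for l,z in(("rest_wide",.014),("nest",.01)):
      for s in manip.silhouettes(q,l)[:1]:
        v,u=np.nonzero(s["pixels"]); P=np.array([plane(q,x,y,z)[:2] for x,y in zip(u,v)],np.float32); e,V=np.linalg.eigh(np.cov(P.T))
        print(l,round(s["conf"],2),len(u),np.round(cv2.minAreaRect(P*1000)[0],1),cv2.minAreaRect(P*1000)[1:],"pca",round(np.degrees(np.arctan2(V[1,1],V[0,1])),1))
step([.5612,.0652,.30],goalR(161.5)); print(manip.get_obs()["joint_pos"].round(2))
E
```

```text
rest_wide_center tip_of 0.93 [0.5562 0.0712 0.0102]
rest_wide tip_of 0.87 [0.5541 0.0691 0.0037]
nest_seat tip_of 0.72 [0.5368 0.2221 0.017 ]
nest tip_of 0.78 [0.5334 0.2205 0.    ]
rest_wide 0.87 504 [551.9  67.9] ((46.87727355957031, 119.71295928955078), 71.91989135742188) pca 161.2
nest 0.9 2047 [534.  218.8] ((88.94160461425781, 152.77151489257812), 70.80144500732422) pca 162.9
rest_wide tip_of 0.58 [ 0.5557 -0.2705  0.0697]
nest_seat tip_of 0.89 [0.5365 0.2167 0.0135]
nest tip_of 0.62 [0.5383 0.2183 0.002 ]
nest 0.76 1372 [536.6 217.9] ((85.9548568725586, 148.08529663085938), 70.97172546386719) pca 160.5
t 19.88 p [0.5981 0.0538 0.3032] turn [ 1.000e-03  0.000e+00 -3.141e+00] shift [-0.0386  0.0008  0.0032] grip 0.529 F [-1.2 -0.  -0.5]
[ 0.33  0.43 -0.62  1.63  0.26  1.18 -2.25]
```

```bash
cat > fit.py <<'E'
from h import *
from scipy.optimize import minimize
def box(x0,x1,y0,y1,z0,z1): return np.array([[x,y,z] for x in(x0,x1) for y in(y0,y1) for z in(z0,z1)])/1000
NEST=[box(-73,73,-42,42,0,6),box(20,69,-34,34,6,24)]
REST=[box(-58,32,-9,9,-8,8),box(32,58,-23,23,-8,8)]
def render(q,M,x,y,yaw,z):
    m=np.zeros((1680,2240),np.uint8); Rz=R.from_euler('z',yaw,degrees=True).as_matrix()
    for b in M:
        P=np.array([proj(q,Rz@v+[x,y,z]) for v in b]); cv2.fillPoly(m,[cv2.convexHull(((P+.5)*4).astype(np.float32)).astype(np.int32)],255)
    return cv2.resize(m,(560,420),interpolation=cv2.INTER_AREA)/255.
def fit(qs,label,M,x0,z):
    S=[(q,manip.silhouettes(q,label)[0]["pixels"]) for q in qs]
    f=lambda v:sum(np.abs(render(q,M,v[0]/1000,v[1]/1000,v[2],z)-s).sum()/s.sum() for q,s in S)
    r=minimize(f,x0,method='Nelder-Mead',options=dict(initial_simplex=np.array(x0)+np.array([[0,0,0],[6,0,0],[0,6,0],[0,0,4]]),xatol=.1,fatol=1e-4)); print(label,np.round(r.x,1),round(r.fun,3))
E
python3 - <<'E'
from fit import *
p=manip.camera("side");t=manip.camera("top")
fit([p],"nest",NEST,[536,219.7,-18.3],0); fit([t],"nest",NEST,[536,219.7,-18.3],0)
fit([p],"rest_wide",REST,[556,69,-18.3],.008)
E
```

```text
nest [534.4 220.1 -19.3] 0.033
nest [537.3 219.2 -19.3] 0.047
rest_wide [553.2  69.5 -18.1] 0.142
```

Emit:
move_arm(plan=[0,0,1.2,-0.034,0,0.0,0.045,0,0,1.2,-0.034,0,0.0,0.045,0,0,1.2,-0.034,0,0.0,0.045,0,0,1.2,-0.034,0,0.0,0.045,0,0,1.2,-0.034,0,0.0,0.045,0,0,1.2,-0.034,0,0.0,0.045,0,0,1.2,-0.034,0,0.0,0.045])

```text
clock: 21.0
position: [0.566, 0.0602, 0.2828]
ee_rot: [0.868, -0.494, -0.032, 0.025]
ft_force: [-0.3, -0.5, -1.7]
grip_width: 0.525
grasp_force: 0.0
```

```bash
python3 - <<'E'
from h import *
print(manip.get_obs()["joint_pos"].round(2))
step([.566,.065,.30],goalR(60))
E
```

```text
[-0.72  0.39  0.65  1.75 -0.25  1.17 -2.59]
t 21.0 p [0.566  0.0602 0.2828] turn [ 0.013  0.098 -2.081] shift [-0.0046 -0.0012 -0.0172] grip 0.525 F [-0.3 -0.5 -1.7]
```

Emit:
move_arm(plan=[0.013,0.098,-2.081,-0.005,-0.001,-0.017,0.045,0.013,0.098,-2.081,-0.005,-0.001,-0.017,0.045,0.013,0.098,-2.081,-0.005,-0.001,-0.017,0.045,0.013,0.098,-2.081,-0.005,-0.001,-0.017,0.045,0.013,0.098,-2.081,-0.005,-0.001,-0.017,0.045,0.013,0.098,-2.081,-0.005,-0.001,-0.017,0.045,0.013,0.098,-2.081,-0.005,-0.001,-0.017,0.045,0.013,0.098,-2.081,-0.005,-0.001,-0.017,0.045,0.013,0.098,-2.081,-0.005,-0.001,-0.017,0.045,0.013,0.098,-2.081,-0.005,-0.001,-0.017,0.045,0.013,0.098,-2.081,-0.005,-0.001,-0.017,0.045,0.013,0.098,-2.081,-0.005,-0.001,-0.017,0.045])

```text
clock: 22.5
position: [0.5659, 0.065, 0.2997]
ee_rot: [0.865, 0.501, 0.0, 0.0]
ft_force: [-0.5, -0.3, -0.7]
grip_width: 0.528
grasp_force: 0.0
```

```bash
python3 - <<'E'
from fit import *
print(manip.get_obs()["joint_pos"].round(2))
p=manip.camera("side"); find(p,"rest_wide_center",1)
fit([p],"rest_wide",REST,[556,69,-18.3],.008)
a=np.radians(-18.5); step([.556+.006*np.cos(a),.0695+.006*np.sin(a),.26],goalR(161.5))
E
```

```text
[-0.46  0.3   0.31  1.76 -0.1   1.11 -0.64]Traceback (most recent call last):
  File "<stdin>", line 4, in <module>
  File "fit.py", line 12, in fit
    S=[(q,manip.silhouettes(q,label)[0]["pixels"]) for q in qs]
          ~~~~~~~~~~~~~~~~~~~~~~~~~~^^^
IndexError: list index out of range
```

```bash
python3 - <<'E'
from h import *
a=np.radians(-18.3); step([.5555+.006*np.cos(a),.069+.006*np.sin(a),.25],goalR(161.7)); step([.5555+.006*np.cos(a),.069+.006*np.sin(a),.178],goalR(161.7))
E
```

```text
t 22.65 p [0.5659 0.0651 0.2996] turn [-0.000e+00  1.000e-03 -1.776e+00] shift [-0.0006 -0.0051  0.0496] grip 0.53 F [-0.1  0.6 -0.5]
t 22.65 p [0.5659 0.0651 0.2996] turn [-0.000e+00  1.000e-03 -1.776e+00] shift [-0.0005 -0.0051  0.1216] grip 0.53 F [-0.1  0.6 -0.5]
```

Emit:
move_arm(plan=[0,0,-1.776,-0.001,-0.005,0.04,0.045,0,0,-1.776,-0.001,-0.005,0.04,0.045,0,0,-1.776,-0.001,-0.005,0.04,0.045,0,0,-1.776,-0.001,-0.005,0.04,0.045,0,0,-1.776,-0.001,-0.005,0.04,0.045,0,0,-1.776,-0.001,-0.005,0.04,0.045,0,0,-1.776,-0.001,-0.005,0.04,0.045,0,0,-1.776,-0.001,-0.005,0.04,0.045,0,0,-1.776,-0.001,-0.005,0.04,0.045,0,0,-1.776,-0.001,-0.005,0.04,0.045,0,0,-1.776,-0.001,-0.005,0.04,0.045,0,0,-1.776,-0.001,-0.005,0.04,0.045])

```text
clock: 24.15
position: [0.5611, 0.0667, 0.2596]
ee_rot: [0.159, 0.987, -0.0, 0.0]
ft_force: [0.4, -0.7, 0.5]
grip_width: 0.525
grasp_force: 0.0
```

```bash
python3 - <<'E'
from fit import *
print(manip.get_obs()["joint_pos"].round(2))
a=np.radians(-18.3); step([.5555+.006*np.cos(a),.069+.006*np.sin(a),.1755],goalR(161.7))
for n in("side","top"):
    p=manip.camera(n); find(p,"rest_wide_center",1)
    s=manip.silhouettes(p,"rest_wide"); print(len(s) and s[0]["pixels"].sum())
E
```

```text
[-0.23  0.33  0.03  1.79 -0.01  1.03  1.06]
t 24.15 p [0.5611 0.0667 0.2596] turn [-0.  0.  0.] shift [0.     0.0005 0.0841] grip 0.525 F [ 0.4 -0.7  0.5]
rest_wide_center tip_of 0.73 [0.5378 0.2245 0.0151]
0
rest_wide_center tip_of 0.27 [0.5388 0.2163 0.0138]
0
```

Nicely centred joints. Descend and grip the stem.

Emit:
move_arm(plan=[0,0,0,0,0,0.04,0.045,0,0,0,0,0,0.07,0.045,0,0,0,0,0,0.084,0.045,0,0,0,0,0,0.084,0.045,0,0,0,0,0,0.084,0.02,0,0,0,0,0,0.084,0.005,0,0,0,0,0,0.084,0.005,0,0,0,0,0,0.084,0.005], squeeze=60)

```text
clock: 25.45
position: [0.5617, 0.0668, 0.1772]
ee_rot: [0.157, 0.988, 0.0, 0.001]
ft_force: [-2.2, -0.0, 7.5]
grip_width: 0.192
grasp_force: 59.8
```

Emit:
move_arm(plan=[0,0,0,0,0,-0.03,0.005,0,0,0,0,0,-0.08,0.005,0,0,0,0,0,-0.08,0.005,0,0,0,0,0,-0.08,0.005])

```text
clock: 25.95
position: [0.5608, 0.0667, 0.2555]
ee_rot: [0.157, 0.988, -0.0, 0.0]
ft_force: [-1.3, -1.7, -2.1]
grip_width: 0.189
grasp_force: 59.0
```

```bash
python3 - <<'E'
from fit import *
o=manip.get_obs(); print(o["grip_width"],o["grasp_force"])
p=manip.camera("side"); find(p,"rest_wide_center",1)
a=np.radians(-19); u=np.array([np.cos(a),np.sin(a)]); g=np.array([.536,.2197])+.006*u
step([*g,.26],goalR(161)); step([*g,.20],goalR(161))
E
```

```text
0.1886904198570044 58.984501361846924
t 26.05 p [0.5605 0.0666 0.2545] turn [-0.001 -0.002  0.016] shift [ 0.0648  0.1378 -0.0056] grip 0.193 F [-0.3 -0.1 -2. ]
t 26.05 p [0.5605 0.0666 0.2545] turn [-0.001 -0.002  0.016] shift [0.0647 0.1379 0.0544] grip 0.193 F [-0.3 -0.1 -2. ]
```

Emit:
move_arm(plan=[0,0,0.016,0.03,0.06,0,0.005,0,0,0.016,0.065,0.138,0,0.005,0,0,0.016,0.065,0.138,0,0.005,0,0,0.016,0.065,0.138,0.034,0.005,0,0,0.016,0.065,0.138,0.034,0.005,0,0,0.016,0.065,0.138,0.034,0.005])

```text
clock: 26.8
position: [0.5424, 0.2175, 0.2218]
ee_rot: [0.166, 0.986, -0.0, -0.0]
ft_force: [0.6, -1.2, -1.5]
grip_width: 0.19
grasp_force: 59.0
```

```bash
python3 - <<'E'
from fit import *
a=np.radians(-19); u=np.array([np.cos(a),np.sin(a)]); g=np.array([.536,.2197])+.006*u
step([*g,.22],goalR(161)); print(manip.get_obs()["joint_pos"].round(2))
z=manip.get_obs()["position"][2]-.1755+.008; print("rest z",z)
for n in("side","top"):
    q=manip.camera(n)
    for l in("rest_wide_center","rest_wide","nest_seat"): find(q,l,1)
    try: fit([q],"rest_wide",REST,[536,219.7,-19],z)
    except IndexError: pass
    r=(190,310,130,280) if n=="side" else (180,280,170,270)
    c=cv2.resize(cv2.cvtColor(q["color"][r[0]:r[1],r[2]:r[3]],cv2.COLOR_RGB2BGR),None,fx=5,fy=5,interpolation=cv2.INTER_CUBIC); cv2.imwrite(f'pics/hover_{n}.png',c)
E
```

```text
t 26.8 p [0.5424 0.2175 0.2218] turn [-0.001 -0.    -0.001] shift [0.0007 0.     0.0018] grip 0.19 F [ 0.6 -1.2 -1.5]
[-0.43  0.41 -0.03  1.76  0.02  0.97  0.77]
rest z 0.05426618309346042
rest_wide tip_of 0.73 [0.6807 0.0378 0.013 ]
rest_wide_center tip_of 0.52 [0.5388 0.2185 0.0533]
rest_wide tip_of 0.63 [0.536  0.22   0.0376]
nest_seat tip_of 0.7 [0.5345 0.2191 0.0151]
```

View pics/hover_side.png

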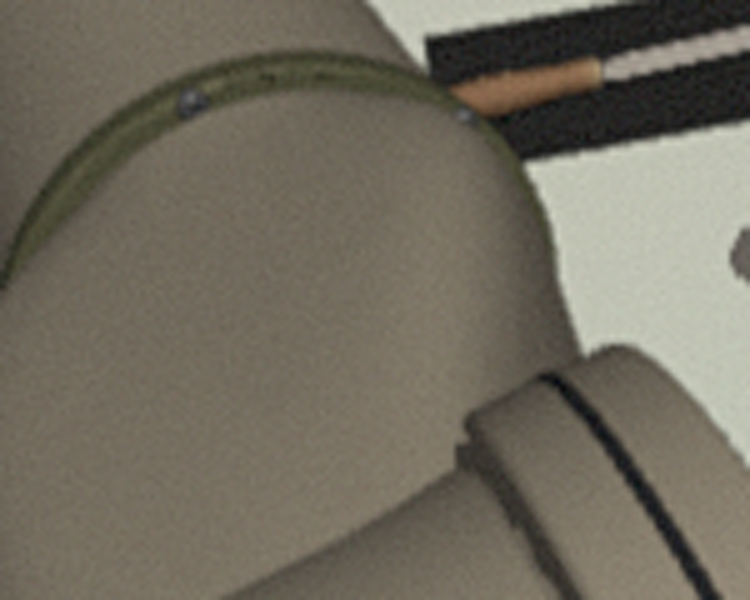

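Emit:
move_arm(plan=[0,0,0,0.0005,0,0.012,0.005,0,0,0,0.0005,0,0.02,0.005,0,0,0,0.0005,0,0.026,0.005,0,0,0,0.0005,0,0.026,0.005])

```text
clock: 27.8
position: [0.5414, 0.2181, 0.1948]
ee_rot: [0.165, 0.986, -0.001, -0.0]
ft_force: [-0.4, 0.1, -2.4]
grip_width: 0.195
grasp_force: 59.0
```

Emit:
move_arm(plan=[0,0,0,0,0,0.004,0.005,0,0,0,0,0,0.008,0.005,0,0,0,0,0,0.011,0.005,0,0,0,0,0,0.011,0.005])

```text
clock: 28.3
position: [0.5416, 0.2182, 0.1843]
ee_rot: [0.165, 0.986, -0.0, -0.0]
ft_force: [-0.3, -0.4, -1.8]
grip_width: 0.191
grasp_force: 59.0
```

Emit:
move_arm(plan=[0,0,0,0,0,0.002,0.005,0,0,0,0,0,0.002,0.005])

```text
clock: 28.55
position: [0.5418, 0.2183, 0.1832]
ee_rot: [0.165, 0.986, -0.0, 0.0]
ft_force: [-2.7, -0.6, 3.7]
grip_width: 0.193
grasp_force: 59.8
```

Emit:
move_arm(plan=[0,0,0,0,0,0,0.035,0,0,0,0,0,0,0.035,0,0,0,0,0,0,0.035,0,0,0,0,0,-0.02,0.035,0,0,0,0,0,-0.07,0.035,0,0,0,0,0,-0.13,0.035,0,0,0,0.05,-0.05,-0.16,0.035,0,0,0,0.05,-0.11,-0.16,0.035,0,0,0,0.05,-0.17,-0.16,0.035,0,0,0,0.05,-0.23,-0.16,0.035,0,0,0,0.05,-0.29,-0.16,0.035,0,0,0,0.05,-0.3,-0.16,0.035])

```text
clock: 30.05
position: [0.3953, -0.0524, 0.3428]
ee_rot: [0.168, 0.986, 0.0, 0.0]
ft_force: [0.8, -0.1, 0.9]
grip_width: 0.407
grasp_force: 0.0
```

```bash
python3 - <<'E'
from fit import *
I=[]
for n,r in(("side",(170,290,140,310)),("top",(170,290,150,320))):
    q=manip.camera(n)
    for l in("rest_wide_center","nest_seat","file_center","rest_narrow_center"): find(q,l,1)
    try: fit([q],"rest_wide",REST,[536,219.7,-19],.014); fit([q],"nest",NEST,[536,219.7,-19],0)
    except IndexError: print("none")
    I.append(cv2.resize(cv2.cvtColor(q["color"][r[0]:r[1],r[2]:r[3]],cv2.COLOR_RGB2BGR),None,fx=2.35 if n=="top" else 4,fy=2.35 if n=="top" else 4,interpolation=cv2.INTER_CUBIC))
cv2.imwrite('pics/end.png',I[0])
E
```

```text
rest_wide_center tip_of 0.62 [0.5375 0.2235 0.0148]
nest_seat tip_of 0.62 [0.5362 0.2222 0.0165]
file_center tip_of 0.6 [0.6777 0.0401 0.0118]
rest_wide [534.3 221.4 -19.2] 0.096
nest [534.8 220.6 -18.2] 0.335
rest_wide_center tip_of 0.73 [0.5422 0.2182 0.0148]
nest_seat tip_of 0.63 [0.536  0.2149 0.0157]
file_center tip_of 0.68 [0.68   0.0409 0.0162]
rest_narrow_center tip_of 0.61 [ 0.5557 -0.2687  0.0677]
rest_wide [535.3 220.2 -19.8] 0.268
nest [537.6 218.9 -19.1] 0.396
```

View pics/end.png

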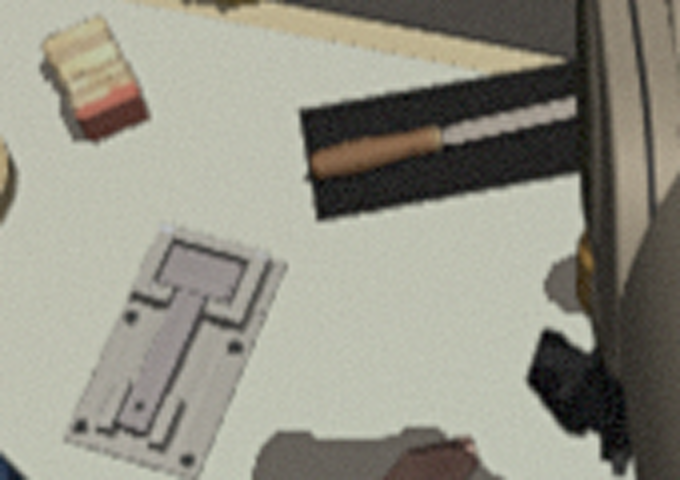

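The picture shows the rest seated in the T-pocket, head at crop (200,268) and stem between the cheeks at (140,410). The file lies on the mat, with its handle at (375,150).

```bash
python3 -c "
from workcell import manip
print(manip.hand_in())"
```

```text
the job is handed in; nothing more can be done
None
```

The job is handed in at about 30 s on the robot's clock: the wide-headed rest lies home in the nest, the file is on the mat, and the narrow rest is still in its sleeve; the hand-in returned no verdict.

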